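# Spin-check a centrifuge rotor and stop it on its mark

### The job

Check that the centrifuge rotor on its test stand runs freely: with a fingertip give its wing knob a brisk flick so that it spins anticlockwise seen from above, and let it run untouched until it has made at least two full turns. Then, while it still turns, brake it with a fingertip so that it stops with the red mark at the yellow pointer, and finish with the fingertip still touching and holding it there. Never grip the knob, and leave everything else where it stands.

Things in the scene. Friction and masses are not known exactly. Their poses are not given: they have to be found in the camera images.
- rotor_stand: Fixed test stand: grey round foot 150 mm across and 12 mm thick, dark bearing column, and on its +x side a 24 mm wide post with a yellow arrow head level with the rotor's rim (post outer face 115 mm from the axis). It carries the rotor. Origin: on the rotor's axis, at the underside, on the work surface; z up.
- rotor (a joint): Turn of the rotor about its upright axis, rad, unlimited, counts on over the turns; grows anticlockwise seen from above. At 0 (and every 2 pi) the red mark is at the pointer. It starts at rest between -4.6 and -1.2. Nearly free bearing with viscous drag only: untouched, the speed falls by half every 5.3 s (to 1/e in 7.6 s). A light press on the rim stops it almost at once.
- rotor_hub (a point): Point on the rotor's axis in the plane of its flat top (70 mm above the work surface). Aluminium rotor disc 180 mm across, 20 mm thick, top flat from 18 mm radius to the 90 mm rim (dark tube places are only drawn). Turns with the rotor: x towards the red mark, y along the black wing knob: two wings, 84 mm tip to tip, 10 mm thick, from 4 to 26 mm above this point; hub 28 mm across, 30 mm high.
- red_mark (a point): Outer end of the red radial stripe (10 mm wide, from 64 to 90 mm radius), on the rotor's top edge, 90 mm from the axis; turns with the rotor.
- pointer (a point): Fixed point on the rim's circle right in front of the yellow arrow tip, 90 mm from the axis, 70 mm above the work surface; the red mark belongs here.
- pot_blue: Bystander: screw-lid specimen pot, white lid, 49 mm wide, 65 mm high; origin under its centre.
- pot_red: Bystander: screw-lid specimen pot, red lid, 49 mm wide, 65 mm high; origin under its centre.
- timer: Bystander: white kitchen-style timer, 32 x 66 x 67 mm, standing; origin under its centre.
- dropper: Bystander: brown dropper bottle with black cap, 28 mm wide, 100 mm high; origin under its centre.
- memory_stick: Bystander: black memory stick lying flat, 18 x 52 x 8 mm; origin under its centre.

How it is judged:
By the outcome, as a careful person would: the job done as asked, in the order asked, and still so for the second after the job is handed in, while the arm keeps its last pose, push and grip.
It also fails if it takes over 67 s, if anything falls off the work surface, if the arm or the gripper's body presses on something with over 40 N, if the wrist force passes 120 N, or if a joint passes its speed limit or range.

### The arm

A 6-joint arm with a two-finger parallel gripper is mounted at the origin on a cart in front of the work surface, level with it; the furniture and walls round the work are solid. World frame = base frame: x ahead of the robot, y to its left, z up, the work surface at z = 0. Lengths are in m, angles in rad, forces in N, time in s.
With the tool pointing down it reaches from about 0.35 to 0.8 m from the base axis. Payload 7.3 kg.
Tool frame: the origin (TCP) lies at the very end of the fingers, on their centre line; the grasp point (between the pads) lies 19 mm behind it; z points along the fingers, y is the direction in which the jaws open and shut (so a half turn about z gives the same grasp; the last joint's range is limited). The gripper opens to 85 mm and grips with 20 to 120 N. Pads are 22 mm wide; open, the fingers measure 114 mm over their backs; the gripper's body (76 mm by 85 mm) begins 54 mm behind the grasp point. The pads swing forward as they close: fully open they stand 13 mm farther back than shut.
Start: joints at [1.115, 0.342, 1.524, -0, 1.275, -0.146], TCP at [0.16, 0.5, 0.231] pointing down, gripper open.
Joint ranges: [-2.53, 2.53], [-0.77, 2.02], [0.04, 2.7], [-1, 4.14], [0.28, 2.66], [-3.11, 3.11]. Speed limits (rad/s): [2.57, 2.57, 3.14, 3.14, 3.14, 3.14].

### API

Orientations are given as a rotation vector (axis times angle).
In Python, from bench import env gives the robot as it stands. The module is installed in compiled form; this text tells all that it offers. Calls block until the motion is done:
- env.move_ptp(position, orientation): joint-space move of the TCP to a pose.
- env.movel(position, ori=None, v=0.15): straight line of the TCP; ori=None keeps the orientation; v is the mean speed in m/s.
- env.move_joints(angles): joint-space move.
- env.ungrasp() and env.gripper_close(): open the fingers fully, or close them until they stop; the grip force is fixed at half the most.
- env.hold(seconds).
- env.solve_ik(position, orientation): joint angles nearest the present ones, or None.
- env.state(): the state.
- env.capture(name): name is "scene" or "side" or "wrist"; returns a dict with "pixels" (480x640x3 uint8, blue, green, red), "camera_matrix" (3x3 intrinsics, pixels), "k1" (the pictures are not rectified: a ray, as slopes to the right and down, at radius r is drawn at 1 + k1 r^2 times it, then the intrinsics apply), "R" (3x3) and "t" (3): a world point X has camera coordinates R X + t. Camera axes: x right, y down, z forward; pixel columns grow to the right and rows downward; lengths in m; the calibration is good to about 2 mm. A picture is of the moment at which its call begins. There is no depth.
A pose or a line that the arm cannot do raises env.PlanningError and nothing moves.
- env.job_done(): hands the job in, once; it reports no verdict.
The state is a dict: "time": time; "joint_positions": joint angles; "qd": joint speeds; "effort": joint torques, N m; "tool_pos": TCP position; "eef_rot": TCP orientation; "contact_force": force on the tool from outside, world axes, zero at the start; "ft_torque": the same for the moment, N m; "finger_gap": finger opening in m.
Only numpy, scipy, OpenCV 4.12 (cv2) and the standard library are available. Lean on these libraries where they do the work, as an engineer would, in place of code of your own. Each camera call takes 0.05 s, during which the arm holds its last target.

## Working session

There is one attempt and no reset: what is moved stays moved. The work goes in short steps, each a Python script; the robot and the scene stay as the last script left them, time stands still between calls to the robot, and variables do not carry over. Pictures are saved under pics/ and viewed, and the job is handed in when it is done.

```bash
mkdir -p pics; python3 - <<'E'
from bench import env
import cv2,numpy as np
for n in("scene","side","wrist"):
    c=env.capture(n);cv2.imwrite(f"pics/{n}0.png",c["pixels"]);print(n,c["camera_matrix"].tolist(),c["k1"],c["R"].round(4).tolist(),c["t"].round(4).tolist())
s=env.state();print(s)
E
```

```text
scene [[581.2216656491275, 0.0, 310.49337293096465], [0.0, 581.2216656491275, 244.14344458053276], [0.0, 0.0, 1.0]] -0.03747278338090555 [[0.8286, -0.5596, -0.0172], [-0.4128, -0.5898, -0.694], [0.3782, 0.5821, -0.7198]] [-0.5292, 0.1158, 0.9492]
side [[444.34708841414346, 0.0, 317.94175928904997], [0.0, 444.34708841414346, 234.8604519764], [0.0, 0.0, 1.0]] -0.11214813585900947 [[-0.9525, -0.3045, 0.0077], [-0.1981, 0.6, -0.775], [0.2314, -0.7397, -0.6319]] [0.3935, 0.2926, 0.6356]
wrist [[341.34315802407673, 0.0, 318.9048124473421], [0.0, 341.34315802407673, 241.17831978572883], [0.0, 0.0, 1.0]] -0.05325908537253491 [[0.3044, 0.9525, -0.0016], [0.9148, -0.2919, 0.2792], [0.2655, -0.0864, -0.9602]] [-0.5238, -0.0363, 0.379]
{'time': 0.15, 'joint_positions': array([ 1.11499469e+00,  3.42600040e-01,  1.52479188e+00,  2.84595776e-05,
        1.27539667e+00, -1.45987661e-01]), 'qd': array([-0.00182155, -0.00226576, -0.00283966,  0.00144274, -0.00024195,
       -0.00052633]), 'effort': array([ 1.43033751e-03, -4.33908963e+01, -2.46147501e+01, -9.42790712e-05,
        5.76299673e-03, -7.48571978e-06]), 'tool_pos': array([0.15989585, 0.49974839, 0.23076821]), 'eef_rot': array([-4.84664780e-01, -3.10359647e+00,  1.78128157e-03]), 'contact_force': array([0.51734165, 0.0386571 , 0.12340429]), 'ft_torque': array([0.02647535, 0.00822341, 0.01152084]), 'finger_gap': 0.08504472947958247}
```

View pics/scene0.png

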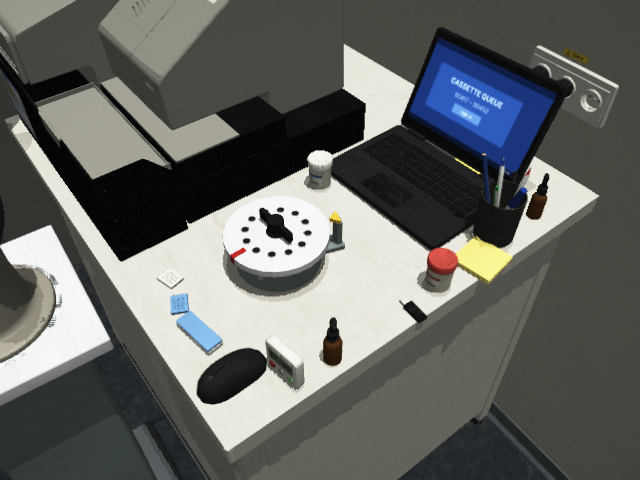

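View pics/side0.png

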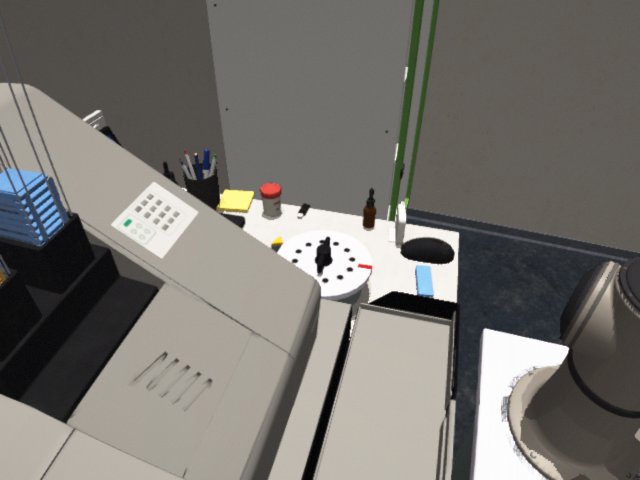

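View pics/wrist0.png

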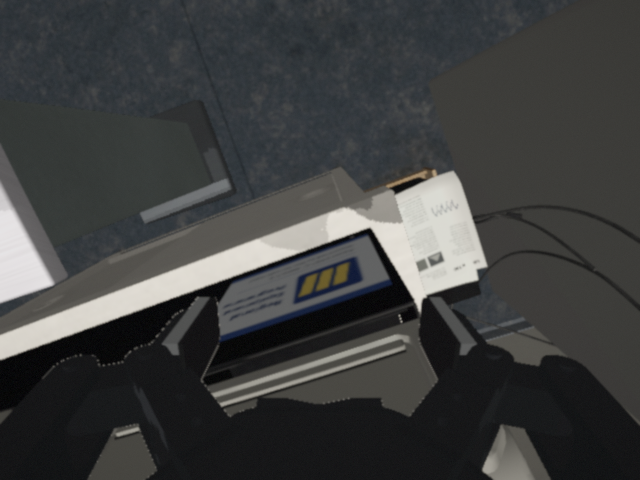

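The scene view shows the rotor's white disc centred near (277,232), the red stripe near (238,255), the yellow arrow near (336,217) and the knob near (277,226). The side view shows the disc near (323,265), red near (365,266) and yellow near (278,243). I'll turn these into positions next.

```bash
cat > h.py <<'E'
import cv2,numpy as np
def rays(c,uv):
    K=c["camera_matrix"];k=c["k1"]
    uv=np.asarray(uv,float).reshape(-1,1,2)
    p=cv2.undistortPoints(uv,K,np.array([k,0,0,0.]))[:,0]
    d=np.c_[p,np.ones(len(p))]@c["R"]
    return -c["R"].T@c["t"],d
def plane(c,uv,z):
    o,d=rays(c,uv); return o+d*((z-o[2])/d[:,2])[:,None]
def proj(c,X):
    X=np.atleast_2d(X); p=X@c["R"].T+c["t"]; p=p[:,:2]/p[:,2:]
    p=p*(1+c["k1"]*(p**2).sum(1,keepdims=True)); K=c["camera_matrix"]
    return p*[K[0,0],K[1,1]]+[K[0,2],K[1,2]]
def circ(P):
    A=np.c_[2*P[:,:2],np.ones(len(P))];s=np.linalg.lstsq(A,(P[:,:2]**2).sum(1),rcond=None)[0]
    return s[:2],np.sqrt(s[2]+s[0]**2+s[1]**2)
def red_mask(im):
    h=cv2.cvtColor(im,cv2.COLOR_BGR2HSV);return (((h[...,0]<8)|(h[...,0]>172))&(h[...,1]>150)&(h[...,2]>70))
def yel_mask(im):
    h=cv2.cvtColor(im,cv2.COLOR_BGR2HSV);return ((h[...,0]>20)&(h[...,0]<34)&(h[...,1]>150)&(h[...,2]>80))
E
python3 - <<'E'
from bench import env
from h import *
for n,box in(("scene",(215,190,350,285)),("side",(268,228,378,300))):
    c=env.capture(n);im=c["pixels"];x0,y0,x1,y1=box
    g=im.min(2);m=np.zeros(g.shape,np.uint8);m[y0:y1,x0:x1]=(g[y0:y1,x0:x1]>190)
    for nm,mk in(("red",red_mask(im)),("yel",yel_mask(im))):
        k=np.zeros_like(m);k[y0:y1,x0:x1]=mk[y0:y1,x0:x1]
        uv=np.argwhere(k)[:,::-1]
        for z in ((0.07,) if nm=="red" else (.07,)):
            P=plane(c,uv,z);print(n,nm,len(uv),P.mean(0).round(4),P.min(0).round(3),P.max(0).round(3))
    cv2.imwrite(f"pics/{n}_m.png",cv2.resize(np.hstack([im[y0:y1,x0:x1],cv2.cvtColor(m[y0:y1,x0:x1]*255,cv2.COLOR_GRAY2BGR)]),None,fx=2.8,fy=2.8,interpolation=0))
E
```

```text
scene red 66 [ 0.3789 -0.1754  0.07  ] [ 0.366 -0.181  0.07 ] [ 0.392 -0.17   0.07 ]
scene yel 72 [ 0.5563 -0.199   0.07  ] [ 0.546 -0.212  0.07 ] [ 0.565 -0.186  0.07 ]
side red 31 [ 0.3793 -0.1768  0.07  ] [ 0.368 -0.18   0.07 ] [ 0.391 -0.174  0.07 ]
side yel 47 [ 0.5582 -0.1917  0.07  ] [ 0.55  -0.205  0.07 ] [ 0.565 -0.179  0.07 ]
```

```bash
python3 - <<'E'
from bench import env
from h import *
c=env.capture("scene");im=c["pixels"]
print(plane(c,[[225,232],[329,232],[277,196],[277,268]],.07).round(3))
for nm,u,z in(("potblue",(320,185),0),("potred",(438,288),0),("timer",(288,380),0),("dropper",(333,360),0),("stick",(414,311),0),("mouse",(232,375),.0),("blockedge",(185,235),0.),("blk2",(362,140),0)):print(nm,plane(c,[u],z).round(3))
E
```

```text
[[ 0.385 -0.121  0.07 ]
 [ 0.528 -0.221  0.07 ]
 [ 0.505 -0.094  0.07 ]
 [ 0.414 -0.24   0.07 ]]
potblue [[ 0.631 -0.045  0.   ]]
potred [[ 0.642 -0.377  0.   ]]
timer [[ 0.341 -0.382  0.   ]]
dropper [[ 0.415 -0.392  0.   ]]
stick [[ 0.577 -0.391  0.   ]]
mouse [[ 0.276 -0.328  0.   ]]
blockedge [[ 0.347 -0.018  0.   ]]
blk2 [[0.792 0.027 0.   ]]
```

View pics/scene_m.png

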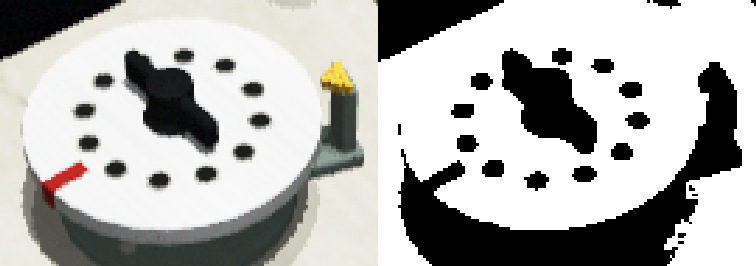

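View pics/side_m.png

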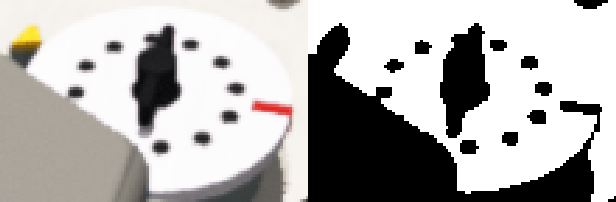

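```bash
python3 - <<'E'
from bench import env
from h import *
for n,box in(("scene",(218,190,332,285)),("side",(268,228,378,300))):
    c=env.capture(n);im=c["pixels"];x0,y0,x1,y1=box
    print(n,im[200,240] ,im[240,250],im[300,210],im[250,340])
    g=im.max(2);m=(g<130).astype(np.uint8)
    N,L,S,C=cv2.connectedComponentsWithStats(m,connectivity=4)
    # subpixel centroid weighted by darkness
    pts=[]
    for i in range(1,N):
        x,y,w,h,a=S[i]
        if x>x0 and y>y0 and x+w<x1 and y+h<y1 and 12<a<60:
            sl=(slice(y-2,y+h+2),slice(x-2,x+w+2));w_=np.clip(225-g[sl].astype(float),0,None)
            yy,xx=np.mgrid[sl];pts.append([(xx*w_).sum()/w_.sum(),(yy*w_).sum()/w_.sum()])
    P=plane(c,pts,.07);ce,r=circ(P);print(n,len(pts),"centre",ce.round(4),r.round(4),np.hypot(*(P[:,:2]-ce).T).round(4))
    for tol in(238,):
        w=(im.min(2)>tol).astype(np.uint8);N,L,S,C=cv2.connectedComponentsWithStats(w);i=L[240,250] if n=="scene" else L[262,345]
        cs=cv2.findContours((L==i).astype(np.uint8),0,1)[0];cc=max(cs,key=len)[:,0]
        P=plane(c,cc,.07);ce,r=circ(P);print(S[i],"rim",ce.round(4),r.round(4))
        d=np.hypot(*(P[:,:2]-ce).T)
        for _ in range(4):
            k=abs(d-r)<.002;ce,r=circ(P[k]);d=np.hypot(*(P[:,:2]-ce).T)
        print(k.sum(),len(k),ce.round(4),r.round(4))
    k=np.zeros(im.shape[:2],bool);k[y0:y1,x0:x1]=red_mask(im)[y0:y1,x0:x1]
    P=plane(c,np.argwhere(k)[:,::-1],.07);
    v=P.mean(0)[:2]-ce;print("red ang",np.arctan2(v[1],v[0]),np.hypot(*v))
# yellow two-view
E
```

```text
scene [224 234 235] [195 200 200] [223 232 233] [150 160 161]
scene 11 centre [ 0.4568 -0.1677] 0.0531 [0.0529 0.0532 0.0531 0.0531 0.0531 0.053  0.053  0.0532 0.0532 0.053
 0.0531]
[     0      0    640    480 295389] rim [0.7279 0.0875] 0.756
27 2694 [0.7282 0.0876] 0.7559
red ang -2.496347363831681 0.43745458933998826
side [148 251 254] [155 164 170] [156 167 171] [253 252 253]
side 10 centre [ 0.4704 -0.1677] 0.0599 [0.0581 0.0449 0.0849 0.0631 0.0409 0.0658 0.0416 0.0657 0.0627 0.0573]
[ 278  210  104   86 3606] rim [ 0.4611 -0.196 ] 0.0899
33 420 [ 0.4605 -0.1952] 0.0897
red ang 2.919053318063146 0.08327412753861976
```

```bash
python3 - <<'E'
from bench import env
from h import *
a=env.capture("scene");b=env.capture("side")
print("cams",(-a["R"].T@a["t"]).round(3),(-b["R"].T@b["t"]).round(3))
def tri(p,q):
    o,d=rays(a,[p]);o2,d2=rays(b,[q]);d=d[0];d2=d2[0]
    s=np.linalg.lstsq(np.c_[d,-d2],o2-o,rcond=None)[0];X=o+s[0]*d;Y=o2+s[1]*d2
    return ((X+Y)/2).round(4),np.linalg.norm(X-Y).round(4)
def cent(c,f,box):
    x0,y0,x1,y1=box;k=np.zeros((480,640),bool);k[y0:y1,x0:x1]=f(c["pixels"])[y0:y1,x0:x1];return np.argwhere(k)[:,::-1].mean(0)
print("yel",tri(cent(a,yel_mask,(320,205,350,230)),cent(b,yel_mask,(268,230,290,255))))
print("red",tri(cent(a,red_mask,(225,240,250,270)),cent(b,red_mask,(350,255,378,275))))
for z in(.1,.2,.3,.4,.5):
    print(z,plane(a,[[172,125],[275,95],[100,30],[187,235],[123,260]],z)[:,:2].round(2).tolist(),"side",plane(b,[[320,290],[160,90],[455,300],[290,350]],z)[:,:2].round(2).tolist())
cv2.imwrite("pics/scene_up.png",cv2.resize(a["pixels"][0:280,0:400],None,fx=2,fy=2,interpolation=cv2.INTER_CUBIC))
E
```

```text
cams [ 0.127 -0.78   0.754] [0.286 0.414 0.625]
yel (array([ 0.5591, -0.1957,  0.0664]), np.float64(0.001))
red (array([ 0.3789, -0.176 ,  0.0706]), np.float64(0.0007))
0.1 [[0.43, 0.18], [0.65, 0.15], [0.46, 0.67], [0.32, -0.12], [0.22, -0.11]] side [[0.43, -0.07], [1.19, -0.75], [0.22, -0.11], [0.44, 0.06]]
0.2 [[0.38, 0.03], [0.57, 0.01], [0.41, 0.45], [0.29, -0.22], [0.2, -0.22]] side [[0.4, 0.03], [1.02, -0.53], [0.23, -0.01], [0.41, 0.13]]
0.3 [[0.34, -0.12], [0.49, -0.13], [0.36, 0.22], [0.26, -0.32], [0.19, -0.32]] side [[0.38, 0.12], [0.85, -0.31], [0.24, 0.09], [0.38, 0.19]]
0.4 [[0.29, -0.26], [0.41, -0.28], [0.31, 0.0], [0.23, -0.42], [0.17, -0.42]] side [[0.35, 0.21], [0.67, -0.08], [0.26, 0.19], [0.35, 0.26]]
0.5 [[0.24, -0.41], [0.33, -0.42], [0.26, -0.22], [0.2, -0.52], [0.16, -0.52]] side [[0.32, 0.3], [0.5, 0.14], [0.27, 0.29], [0.32, 0.33]]
```

View pics/scene_up.png

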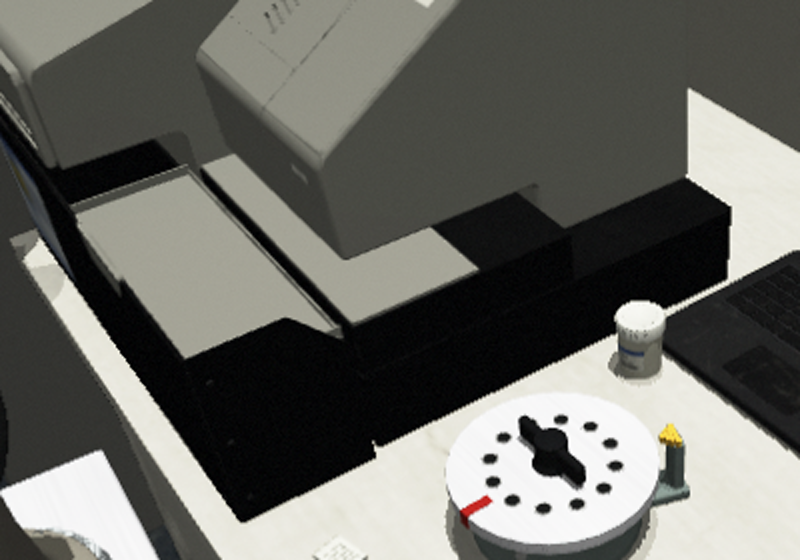

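```bash
python3 - <<'E'
from bench import env
from h import *
a=env.capture("scene");b=env.capture("side")
def yp(c,uv,y):
    o,d=rays(c,uv);return (o+d*((y-o[1])/d[:,1])[:,None]).round(3).tolist()
print(yp(a,[[172,125],[161,82],[229,0],[285,95],[343,88]],.03))
print(yp(b,[[320,290],[240,190],[160,90],[90,40]],.03))
s=env.state();q=s["joint_positions"]
from scipy.spatial.transform import Rotation as R
def ori(yaw): # tool down, tool x at yaw
    return R.from_matrix(np.array([[np.cos(yaw),np.sin(yaw),0],[np.sin(yaw),-np.cos(yaw),0],[0,0,-1]])).as_rotvec()
print(R.from_rotvec(s["eef_rot"]).as_matrix().round(3).tolist())
for z in(.3,.4,.45,.5,.55,.6):
  for r in(.3,.36,.45): 
    j=env.solve_ik([r*np.cos(1.26),r*np.sin(1.26),z],s["eef_rot"]);print(z,r,None if j is None else np.round(j,2))
E
```

```text
[[0.384, 0.03, 0.2], [0.381, 0.03, 0.282], [0.515, 0.03, 0.378], [0.606, 0.03, 0.177], [0.739, 0.03, 0.145]]
[[0.402, 0.03, 0.205], [0.502, 0.03, 0.34], [0.585, 0.03, 0.452], [0.665, 0.03, 0.501]]
[[-0.952, 0.305, 0.0], [0.305, 0.952, 0.0], [-0.0, 0.0, -1.0]]
0.3 0.3 [ 1.   -0.15  1.89  0.    1.4  -0.26]
0.3 0.36 [ 1.05 -0.03  1.78  0.    1.39 -0.21]
0.3 0.45 [ 1.09  0.15  1.59 -0.    1.4  -0.17]
0.4 0.3 [ 1.   -0.18  1.65  0.    1.67 -0.26]
0.4 0.36 [ 1.05 -0.06  1.55  0.    1.65 -0.21]
0.4 0.45 [ 1.09  0.12  1.36 -0.    1.66 -0.17]
0.45 0.3 [ 1.   -0.18  1.52  0.    1.8  -0.26]
0.45 0.36 [ 1.05 -0.06  1.41  0.    1.78 -0.21]
0.45 0.45 [ 1.09  0.12  1.22 -0.    1.79 -0.17]
0.5 0.3 [ 1.   -0.16  1.37  0.    1.93 -0.26]
0.5 0.36 [ 1.05 -0.04  1.27  0.    1.92 -0.21]
0.5 0.45 [ 1.09  0.14  1.07 -0.    1.93 -0.17]
0.55 0.3 [ 1.   -0.13  1.21  0.    2.06 -0.26]
0.55 0.36 [ 1.05 -0.01  1.1   0.    2.05 -0.21]
0.55 0.45 [ 1.09  0.18  0.89 -0.    2.07 -0.17]
0.6 0.3 [ 1.   -0.09  1.03  0.    2.2  -0.26]
0.6 0.36 [ 1.05  0.03  0.91  0.    2.2  -0.21]
0.6 0.45 [ 1.09  0.23  0.67 -0.    2.24 -0.17]
```

Triangulation holds up: red is at z=0.0706 and 78 mm from the axis, and yellow is about 106 mm out at z≈0.066. The rotor centre is at (0.4568, -0.1677), with the tube ring a clean 53.1 mm. The pointer sits at -0.267 rad and the mark at -3.035 rad, so the rotor is at about -2.77, which is within the given range. The grey machine stands at x>0.38, y>0.03 and is tall, so I'll go over it high and retracted.

```bash
cat >> h.py <<'E'
from scipy.spatial.transform import Rotation as Rot
C=np.array([.4568,-.1677]); PA=-0.267
def ori(yaw):
    return Rot.from_matrix(np.array([[np.cos(yaw),np.sin(yaw),0],[np.sin(yaw),-np.cos(yaw),0],[0,0,-1]])).as_rotvec()
a0=0.1065; U=np.array([np.cos(a0),np.sin(a0)]); W=np.array([np.sin(a0),-np.cos(a0)])
E
python3 - <<'E'
from bench import env
from h import *
s=env.state();print(s["time"])
env.movel([.16,.5,.45],v=.3)
env.movel([.1,.31,.5],v=.3)
q=env.state()["joint_positions"].copy()
q[0]=-.45; env.move_joints(q)
env.gripper_close()
s=env.state();print(s["time"],s["tool_pos"],s["joint_positions"].round(2),s["finger_gap"])
p=C+.040*W-.022*U
for y in(a0,a0+np.pi):
    j=env.solve_ik([*p,.2],ori(y));print(y,None if j is None else j.round(2))
for n in("wrist","scene"): cv2.imwrite(f"pics/{n}1.png",env.capture(n)["pixels"])
E
```

```text
0.6
4.6833 [ 0.319036  -0.0692181  0.4989454] [-0.45 -0.11  1.33  0.    1.92 -0.24] -0.00040584621537906573
0.1065 [-0.6   0.3   1.68 -0.    1.16  0.86]
3.248092653589793 [-0.6   0.3   1.68 -0.    1.16 -2.28]
```

View pics/scene1.png

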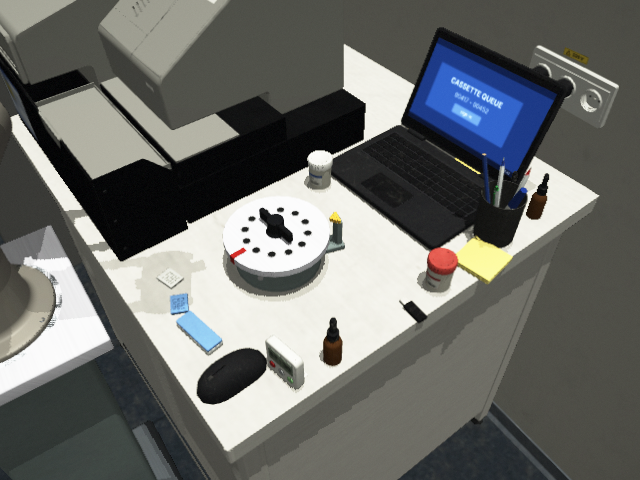

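The scene view is unchanged, with the disc near (277,232) and the red mark near (238,255). The arm is out of frame and the gripper is shut. I'll descend beside the knob and check before flicking.

```bash
python3 - <<'E'
from bench import env
from h import *
p=C+.040*W-.024*U
env.move_ptp([*p,.2],ori(a0))
env.movel([*p,.115],v=.2)
t0=env.state()["time"];env.movel([*p,.111],v=.04);t1=env.state();print("4mm v.04 dur",t1["time"]-t0,t1["tool_pos"]-[*p,.111],t1["qd"].round(3))
print(t1["time"],t1["contact_force"])
c=env.capture("scene");im=c["pixels"].copy()
cv2.imwrite("pics/scene2.png",cv2.resize(im[130:330,160:420],None,fx=3,fy=3,interpolation=cv2.INTER_CUBIC))
cv2.imwrite("pics/wrist2.png",env.capture("wrist")["pixels"])
E
```

```text
4mm v.04 dur 0.25 [ 0.00042534 -0.00025903  0.00085996] [-0.     0.001  0.001  0.001  0.    -0.001]
6.925 [-0.81909226  0.81677072 -0.76903151]
```

View pics/scene2.png

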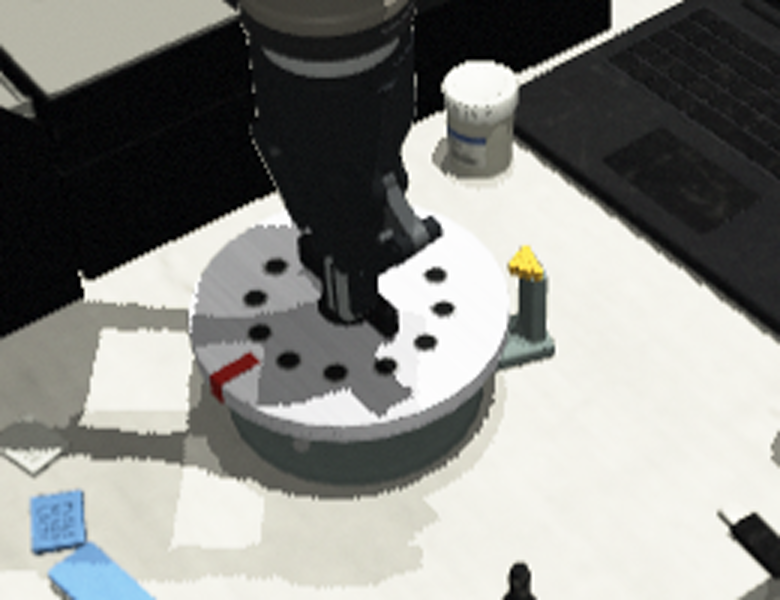

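View pics/wrist2.png

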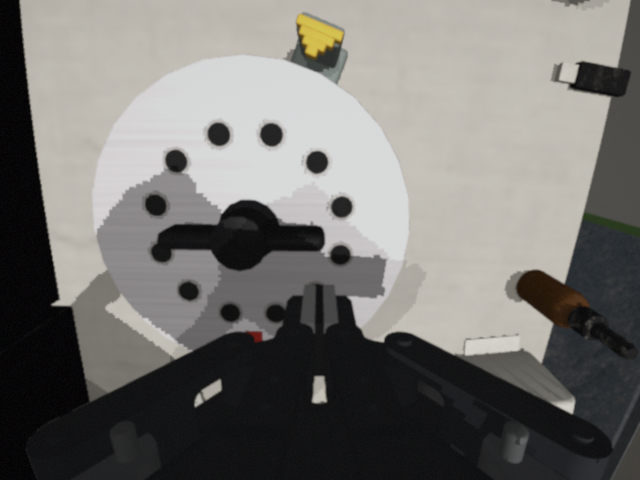

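The fingertip stands beside the outer part of the near wing. In the wrist view the wing tip is at (322,238) and the finger plane at x≈319. In the scene view the path is clear, with the arrow well to the right. Flicking now.

```bash
cat >> h.py <<'E'
def red_angle(c):
    m=red_mask(c["pixels"]);uv=np.argwhere(m)[:,::-1]
    if len(uv)==0:return None
    P=plane(c,uv,.07)[:,:2]-C;r=np.hypot(*P.T);P=P[(r>.06)&(r<.0915)]
    if len(P)<12:return None
    v=P.mean(0);return np.arctan2(v[1],v[0]),len(P),np.hypot(*v)
def track(env,n,dt=0):
    out=[]
    for _ in range(n):
        t=env.state()["time"];r=red_angle(env.capture("scene"))
        if r is not None and .07<r[2]<.083: out.append((t,r[0],r[1]))
        if dt:env.hold(dt)
    with open("log.txt","a") as f:
        for o in out:f.write("%.4f %.5f %d\n"%o)
    return out
E
rm -f log.txt
python3 - <<'E'
from bench import env
from h import *
p=C+.036*W-.022*U; e=C+.036*W+.055*U
env.movel([*p,.081],v=.1)
s=env.state();print(s["time"],s["tool_pos"],s["contact_force"].round(2))
print(track(env,1))
env.movel([*e,.081],v=.15)
s=env.state();print(s["time"],s["tool_pos"],s["contact_force"].round(2))
env.movel([*e,.13],v=.2)
print(env.state()["time"])
o=np.array(track(env,14));print(o.round(3).tolist())
E
```

```text
7.475 [ 0.43875624 -0.20584482  0.0810168 ] [-0.77  0.19  0.15]
[(7.475, np.float64(-3.043448935674594), 65)]
8.1917 [ 0.51462582 -0.19748835  0.08093047] [-0.73 -0.44  0.92]
8.5833
[]
```

```bash
python3 - <<'E'
from bench import env
from h import *
t=env.state()["time"];c=env.capture("scene");print(t,red_angle(c))
cv2.imwrite("pics/scene3.png",cv2.resize(c["pixels"][130:330,160:420],None,fx=3,fy=3,interpolation=cv2.INTER_CUBIC))
E
```

```text
9.2833 None
```

View pics/scene3.png

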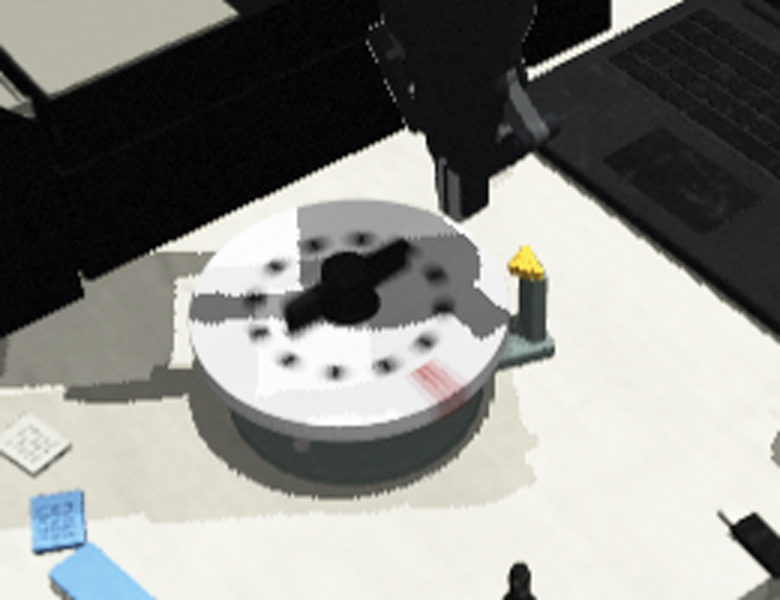

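The rotor spins. The red stripe is motion-blurred near scene pixel (305,260), so my colour threshold was too strict. I'll use redness weights instead.

```bash
cat >> h.py <<'E'
def red_angle(c):
    im=c["pixels"].astype(float);d=im[...,2]-np.maximum(im[...,0],im[...,1]);ok=(d>18)
    uv=np.argwhere(ok)[:,::-1]
    if len(uv)==0:return None
    w=d[ok];P=plane(c,uv,.07)[:,:2]-C;r=np.hypot(*P.T);k=(r>.062)&(r<.0905)
    if k.sum()<12:return None
    v=(P[k]*w[k,None]).sum(0)/w[k].sum();return np.arctan2(v[1],v[0]),int(k.sum()),np.hypot(*v)
E
python3 - <<'E'
from bench import env
from h import *
print(np.round(track(env,10),3).tolist())
b=C+[-.077,0]
env.movel([*b,.13],v=.15);env.movel([*b,.085],v=.1)
print(env.state()["time"])
print(np.round(track(env,25),3).tolist())
E
```

```text
[[9.333, -1.075, 121.0], [9.383, -0.676, 74.0], [9.433, -0.294, 85.0], [9.483, 0.097, 64.0], [9.533, 0.491, 80.0], [9.583, 0.874, 79.0], [9.633, 1.258, 80.0], [9.683, 1.64, 73.0], [9.733, 2.025, 83.0], [9.783, 2.374, 82.0]]
11.5083
[[11.508, 1.386, 64.0], [11.558, 1.68, 52.0], [11.808, -3.138, 80.0], [11.858, -2.849, 82.0], [11.908, -2.568, 97.0], [11.958, -2.287, 98.0], [12.008, -2.007, 96.0], [12.058, -1.728, 94.0], [12.108, -1.45, 88.0], [12.158, -1.175, 91.0], [12.208, -0.901, 84.0], [12.258, -0.63, 82.0], [12.308, -0.36, 80.0], [12.358, -0.092, 71.0], [12.408, 0.175, 70.0], [12.458, 0.44, 67.0], [12.508, 0.703, 65.0], [12.558, 0.965, 64.0], [12.608, 1.225, 66.0], [12.658, 1.48, 67.0], [12.708, 1.728, 40.0]]
```

```bash
cat >> h.py <<'E'
from scipy.optimize import least_squares
def fit(tmin=0):
    d=np.loadtxt("log.txt");d=d[(d[:,0]>max(tmin,9))];t=d[:,0];a=d[:,1]
    t0=t[-1]
    # wrapped residuals, seeded from the last run's slope
    f=lambda p:np.angle(np.exp(1j*(p[0]+p[1]*p[2]*(1-np.exp(-(t-t0)/p[2]))-a)))
    best=None
    for w in np.linspace(.1,8,80):
        r=least_squares(f,[a[-1],w,7.6],bounds=([-9,0,6.5],[9,12,9]),loss="soft_l1",f_scale=.02)
        if best is None or r.cost<best.cost:best=r
    return t0,best.x,np.sqrt(np.mean(f(best.x)**2))
def crossings(t0,p):
    a,w,T=p;out=[]
    base=(PA-a)%(2*np.pi)
    while base<w*T:
        t=-T*np.log(1-base/(w*T));out.append((t0+t,w*np.exp(-t/T)));base+=2*np.pi
    return out
E
python3 - <<'E'
from bench import env
from h import *
print(fit(11));print(fit())
env.hold(4.)
track(env,10);print(fit(11));env.hold(4.);track(env,12)
t0,p,e=fit(11);print(t0,p,e,env.state()["time"]);print(np.round(crossings(t0,p),3).tolist())
E
```

```text
(np.float64(12.7083), array([1.73443715, 5.09628286, 7.48046403]), np.float64(0.002133511040051865))
(np.float64(12.7083), array([1.7365379 , 5.10573539, 7.64274729]), np.float64(0.0043733750380408))
(np.float64(17.2083), array([0.250546  , 2.83373324, 7.64467448]), np.float64(0.0019632148082890833))
21.8083 [-2.52020941  1.55271458  7.6456896 ] 0.002812891919912673 21.8583
[[23.418, 1.258], [31.515, 0.436]]
```

The fit is clean: decay 7.65 s, residual 3 mrad, and already well over two turns. The last crossing of the pointer comes at t≈31.5 at 0.44 rad/s, slow enough for a precise stop. I'll drop to a low hover and refit on late data.

```bash
python3 - <<'E'
from bench import env
from h import *
b=C+[-.077,0]
env.movel([*b,.0730],v=.03)
s=env.state();print(s["time"],s["tool_pos"],s["contact_force"].round(2))
env.hold(1.0);track(env,6,.1);env.hold(max(0,28.6-env.state()["time"]));track(env,8,.1)
s=env.state();print(s["time"],s["tool_pos"])
for tm in(16,22,):
    t0,p,e=fit(tm);print(t0,p,e,np.round(crossings(t0,p),3).tolist())
c=env.capture("scene");im=c["pixels"];k=np.zeros(im.shape[:2],bool);k[205:230,322:350]=yel_mask(im)[205:230,322:350]
uv=np.argwhere(k)[:,::-1]
for z in(.06,.064,.066,.07):
    v=plane(c,uv,z)[:,:2].mean(0)-C;print(z,np.arctan2(v[1],v[0]).round(4),np.hypot(*v).round(4))
cv2.imwrite("pics/scene4.png",cv2.resize(im[130:330,160:420],None,fx=3,fy=3,interpolation=cv2.INTER_CUBIC))
w=env.capture("wrist");cv2.imwrite("pics/wrist4.png",w["pixels"])
E
```

```text
22.4083 [ 0.37971545 -0.16764998  0.07280649] [-0.46  0.22  0.4 ]
29.8 [ 0.37978808 -0.16768681  0.07298691]
29.65 [-1.19751524  0.55576956  7.636409  ] 0.002629682771172601 [[31.54, 0.434]]
29.65 [-1.19685251  0.55641589  7.64855272] 0.0004306003192208059 [[31.536, 0.435]]
0.06 -0.2177 0.1079
0.064 -0.254 0.1063
0.066 -0.2726 0.1055
0.07 -0.3105 0.1041
```

View pics/scene4.png

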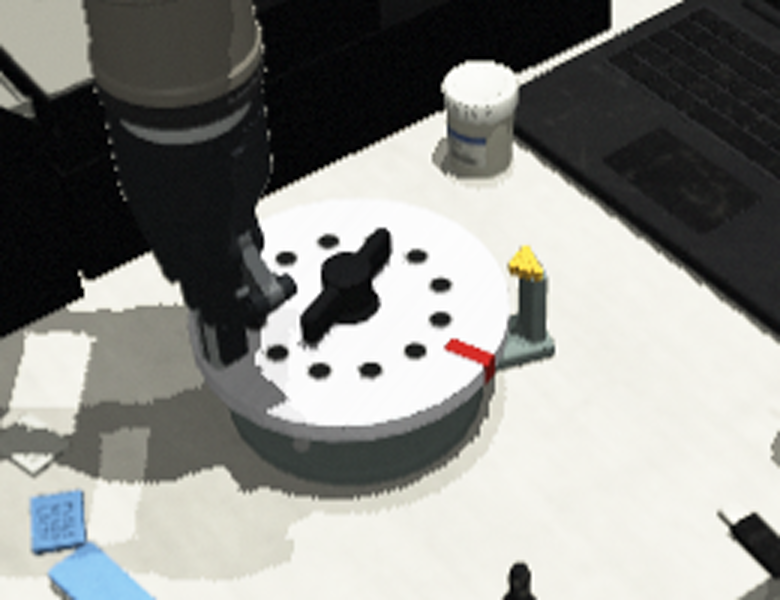

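View pics/wrist4.png

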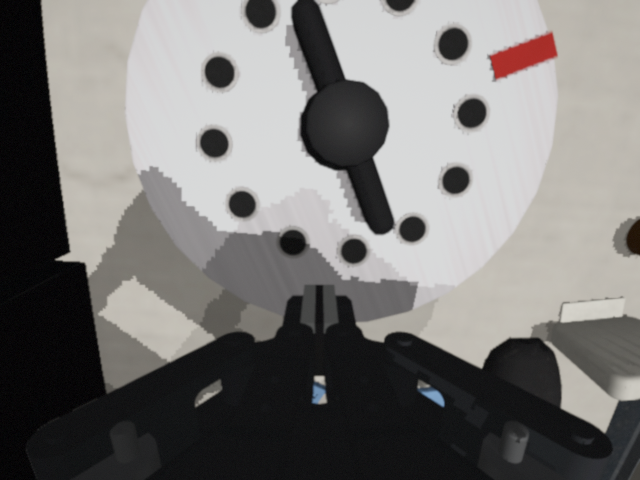

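The scene view shows red at about (317,249), nearing the arrow at (336,218). The pointer's bearing depends on the height I assume in that view, so I'll cross-check it with the earlier near-vertical wrist picture. The clock is standing still meanwhile.

```bash
python3 - <<'E'
from h import *
K=np.array([[341.34315802407673,0,318.9048124473421],[0,341.34315802407673,241.17831978572883],[0,0,1]])
R0=np.array([[0.3044,0.9525,-0.0016],[0.9148,-0.2919,0.2792],[0.2655,-0.0864,-0.9602]]);t0=np.array([-0.5238,-0.0363,0.379])
T0=Rot.from_rotvec([-4.84664780e-01,-3.10359647e+00,1.78128157e-03]).as_matrix();p0=np.array([0.15989585,0.49974839,0.23076821])
# camera in tool
Rct=R0@T0; tct=R0@p0+t0
p=np.r_[C+.040*W-.024*U,.111]+[.0004,-.0003,.0009]
T=Rot.from_rotvec(ori(a0)).as_matrix();R=Rct@T.T;t=tct-R@p
c=dict(camera_matrix=K,k1=-0.05325908537253491,R=R,t=t)
im=cv2.imread("pics/wrist2.png");g=im.max(2)
m=(g<90).astype(np.uint8);N,L,S,Ce=cv2.connectedComponentsWithStats(m,connectivity=4)
pts=[Ce[i] for i in range(1,N) if 150<S[i][4]<700 and 130<S[i][0]<380 and 110<S[i][1]<310]
P=plane(c,pts,.07);ce,r=circ(P);print("wrist",-R.T@t,len(pts),ce.round(4),r.round(4),np.hypot(*(P[:,:2]-ce).T).round(4))
uv=np.argwhere(yel_mask(im))[:,::-1];uv=uv[(uv[:,1]<70)&(uv[:,0]<400)]
print(len(uv),uv.min(0),uv.max(0))
ins=im[0:110,250:390];cv2.imwrite("pics/arrow.png",cv2.resize(ins,None,fx=5,fy=5,interpolation=0))
for z in(.055,.06,.065,.07,.075):
    Y=plane(c,uv,z)[:,:2]-ce;v=Y.mean(0);print(z,np.arctan2(v[1],v[0]).round(4),np.hypot(*v).round(4),np.hypot(*Y.T).min().round(4),np.hypot(*Y.T).max().round(4))
E
```

```text
wrist [ 0.50830362 -0.20223599  0.25434865] 9 [ 0.4573 -0.1682] 0.0532 [0.0533 0.0531 0.0531 0.0531 0.0532 0.0531 0.0534 0.0533 0.053 ]
1164 [297  15] [342  58]
0.055 -0.2513 0.1084 0.0978 0.1158
0.06 -0.256 0.1071 0.0968 0.1143
0.065 -0.2609 0.1059 0.0958 0.1128
0.07 -0.2658 0.1046 0.0948 0.1113
0.075 -0.2709 0.1034 0.0938 0.1098
```

View pics/arrow.png

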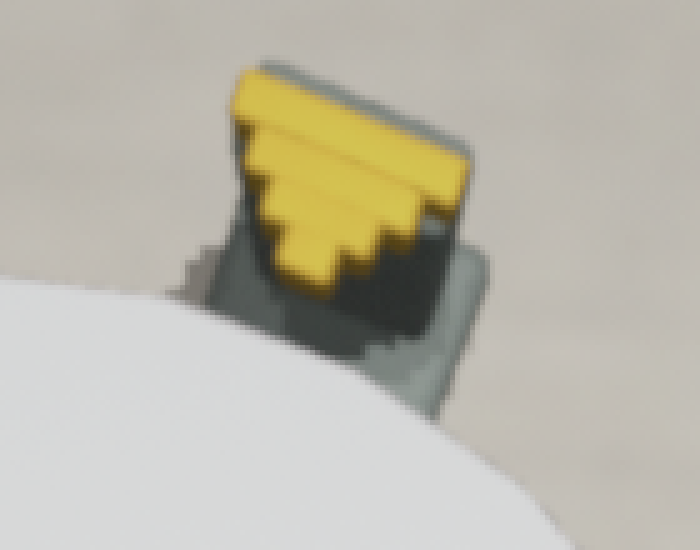

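The wrist view gives a pointer bearing of -0.256 to -0.266 rad at z 60-70 mm, and its own centre agrees within 0.7 mm. I'll use -0.263. Braking on the predicted crossing.

```bash
sed -i 's/PA=-0.267/PA=-0.263/' h.py; python3 - <<'E'
from bench import env
from h import *
t0,p,e=fit(22);tc=crossings(t0,p)[0];print(tc)
env.hold(.6);track(env,4)
t0,p,e=fit(22);tc=crossings(t0,p)[0];print(tc)
trig=tc[0]-.11
b=C+[-.077,0]
env.hold(trig-env.state()["time"]);print(env.state()["time"])
env.movel([*b,.0685],v=.045)
s=env.state();print(s["time"],s["tool_pos"].round(5),s["contact_force"].round(2))
o=track(env,4);print(np.round(o,4).tolist(),"err deg",np.degrees(np.array(o)[:,1]-PA).round(2))
s=env.state();print(s["time"],s["tool_pos"].round(5),s["contact_force"].round(2))
cv2.imwrite("pics/scene5.png",cv2.resize(env.capture("scene")["pixels"][130:330,160:420],None,fx=3,fy=3,interpolation=cv2.INTER_CUBIC))
E
```

```text
(np.float64(31.544799834186573), np.float64(0.4343205716329469))
(np.float64(31.54394242763623), np.float64(0.43452664012425246))
31.4333
31.6833 [ 0.38038 -0.16847  0.0699 ] [-4.67  0.34 20.82]
[[31.6833, -0.2697, 75.0], [31.7333, -0.2703, 75.0], [31.7833, -0.2703, 74.0], [31.8333, -0.2701, 73.0]] err deg [-0.39 -0.42 -0.42 -0.41]
31.8833 [ 0.38039 -0.16846  0.06991] [-4.54  0.12 21.31]
```

View pics/scene5.png

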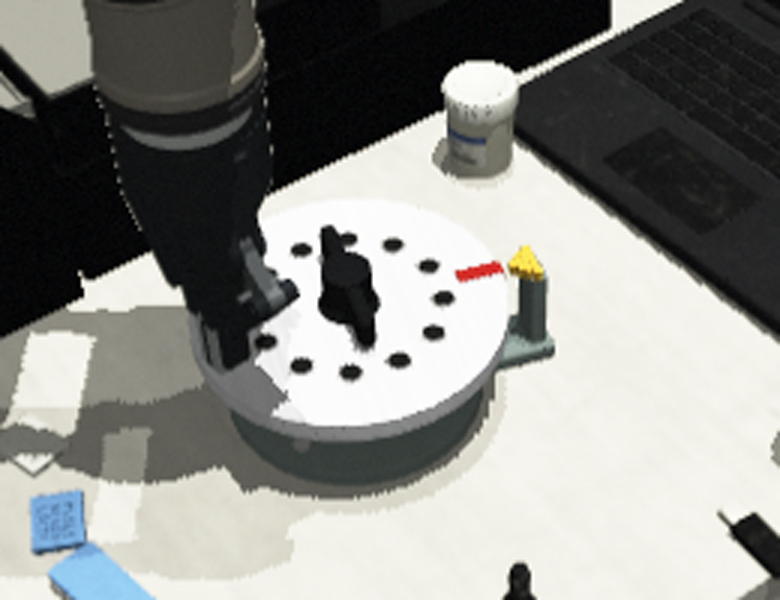

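The rotor has stopped with the red stripe, at about scene pixel (320,220), pointing straight at the arrow tip near (331,218). The error is about 0.4°, and the finger presses steadily with 21 N. One last steadiness check, then I'll hand in.

```bash
python3 - <<'E'
from bench import env
from h import *
env.hold(.5);o=track(env,1);s=env.state();print(o,s["time"],s["contact_force"].round(2))
env.job_done()
E
```

```text
[(32.4333, np.float64(-0.2702952517234769), 74)] 32.4833 [-4.35  0.09 22.44]
the job is handed in; nothing more can be done
```

The job is handed in: I flicked the rotor anticlockwise with the shut fingertips, and it now stands with the red mark at the yellow pointer, held by the fingertip.

- **Flick and run:** the flick gave about 8 rad/s. The rotor ran untouched for about 23 s, roughly nine turns, and the decay I fitted (7.65 s) agrees with the free bearing.
- **Braking:** while it still turned at 0.43 rad/s I pressed the rim top from above, near side, as the mark reached the pointer.
- **Last checks:** the red mark is at -0.270 rad against -0.263 rad for the pointer, an error of about 0.4°, and the picture shows it facing the arrow tip. It did not move during the 0.75 s I watched it before handing in. The fingertip presses with about 22 N. The clock stood at 32.5 s.
- **Disagreement:** the camera views put the pointer between -0.256 and -0.273 rad, depending on the arrow height assumed, so its bearing is uncertain by about half a degree.
- **Bystanders:** the arm was not sent near any of them, and the white-lidded pot looked unmoved in the last picture. I did not measure the bystanders' positions again at the end.

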